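Close the air pump's filter box

TASK

Close the filter box of the small air pump: turn the wing nut on its stud until the wings line up with the box's long side, lower the loose slotted metal cover over the wings until it sits fully home on the box, then spin the wing nut clockwise (seen from above) until it is snug on the cover and bears firmly on it. Leave the bottles, the jar and the measuring cylinder standing where they are.

Things in the scene. Friction and masses are not known exactly. Their poses are not given: they have to be found in the camera images.
- pump: Grey air pump, fixed. Origin on the table under the centre of its open filter box; x along the box's long side to the motor. Box 109.5 x 55.5 mm outside (x, y), rim 62 mm above the table; a 7 mm stud at its centre carries the wing nut. Lying motor, 56 mm diameter, top 62 mm above the table, x = 76 to 168 mm; a nipple on it reaches y = 46 mm. Foot plate 8 mm thick, x = -70 to 180, y = +-38 mm.
- seat (a point): Where the cover's origin must come when fully home: on the stud's axis, 36 mm above the table; axes as the pump's. The cover may sit either way round (half turn). With the cover home the nut meets its top about 4.2 rad (two thirds of a turn) clockwise of the wings' first line-up with the box; 0.3 rad or so more makes it snug, and the moment to turn it then rises to some 0.2 N m.
- wing_nut: Steel wing nut, captive on the stud. Origin on the axis at its underside; x along the wings. Blade 8 mm thick, 54 mm long, 30 mm tall (lowest 9 mm: 46 long; middle 12: 23 tall). Underside 71.3 mm above the table when first in line with the box; starts 0.5-1.2 rad clockwise past that. Clockwise from above lowers it 8 mm a turn; stop 0.7 rad back of the line. Friction 0.04 N m, stays where left.
- cover: Loose aluminium cover, 120 x 66 x 30 mm (x, y, z), about 0.2 kg: an upturned tray, open side down. Origin at the centre of its lower edge; x along the long side. Inside 114 x 60 x 26 mm: slips over the box with 2 mm to spare each side. Slot in the middle of the top 62 mm long (x), 20 mm wide: the wings pass only when along it. Can be gripped across its 66 mm width.
- amber_large: Amber bottle with white cap, 58 mm diameter, 115 mm tall, standing near the pump; origin at the centre of its base. Leave it alone.
- amber_small: Small amber bottle with white cap, 40 mm diameter, 75 mm tall, standing beside the pump; origin at the centre of its base. Leave it alone.
- jar: Glass jar with brass lid, 54 mm diameter, 52 mm tall, standing beside the cover; origin at the centre of its base. Leave it alone.
- measure: Glass measuring cylinder, 36 mm diameter with a 56 mm foot, 200 mm tall, standing between the cover and the pump; origin at the centre of its base. Leave it alone.

How it is judged:
On the way, in this order (a step that is already met when the one before it is completed fails the run):
1. the cover sits fully home on the box, the wing nut standing through its slot (horizontal distance between cover and seat below 0.006 m and z of cover in the frame of seat between -0.003 and 0.003 m and angle between cover's own z axis and vertical below 0.05 rad and angle between the x axis of cover and the x axis of seat, either way round below 0.12 rad), for 0.2 s.
2. the wing nut is spun down snug on the cover (all of step 1 and contact force between wing_nut and cover above 2 N and angle between the x axis of wing_nut and the x axis of cover, either way round above 0.6 rad), for 0.2 s.
At the end, for the whole second after the job is handed in: The cover is home on the box (within 6 mm of the seat in plan and 3 mm in height, tilt under 0.05 rad, long side within 0.12 rad of the box's), the wing nut's wings lie across the slot (over 0.6 rad from it) and the nut bears on the cover with over 2 N, everything at rest (all of step 2 and linear speed of cover below 0.01 m/s and angular speed of wing_nut below 0.05 rad/s); the robot touches nothing.
It fails at once if the large amber bottle is pushed more than 25 mm away or tipped (distance of amber_large from where it was at the start of the episode above 0.025 m or angle between amber_large's own z axis and vertical above 0.35 rad).
It fails at once if the small amber bottle is pushed more than 25 mm away or tipped (distance of amber_small from where it was at the start of the episode above 0.025 m or angle between amber_small's own z axis and vertical above 0.35 rad).
It fails at once if the jar is pushed more than 25 mm away or tipped (distance of jar from where it was at the start of the episode above 0.025 m or angle between jar's own z axis and vertical above 0.35 rad).
It fails at once if the measuring cylinder is pushed more than 25 mm away or tipped (distance of measure from where it was at the start of the episode above 0.025 m or angle between measure's own z axis and vertical above 0.35 rad).
It also fails if it takes over 72 s, if anything falls off the work surface, if the arm or the gripper's body presses on something with over 40 N, if the wrist force passes 120 N, or if a joint passes its speed limit or range.

ROBOT

A 7-joint arm with a two-finger parallel gripper is mounted at the origin on the work surface. World frame = base frame: x ahead of the robot, y to its left, z up, the work surface at z = 0. Lengths are in m, angles in rad, forces in N, time in s.
With the tool pointing down it reaches from about 0.4 to 0.85 m from the base axis. Payload 4.5 kg.
Tool frame: the origin (TCP) lies at the very end of the fingers, on their centre line; the grasp point (between the pads) lies 19 mm behind it (tcp_to_grasp is the z of the grasp point in the tool frame, in m); z points along the fingers, y is the line along which they close (so a half turn about z gives the same grasp; the last joint's range is limited). The gripper opens to 88 mm and grips with 3 to 60 N. Pads are 18 mm wide; open, the fingers measure 123 mm over their backs; the gripper's body (75 mm by 187 mm) begins 45 mm behind the grasp point.
Start: joints at [-1.297, 0.689, -0.195, 1.565, 0.157, 0.902, -0.215], TCP at [0.148, 0.607, 0.239] pointing down, gripper open.
Joint ranges: [-3.01, 3.01], [-0.46, 2.08], [-1.47, 1.51], [0.13, 2.56], [-1, 4.14], [0.04, 2.09], [-2.66, 2.66]. Speed limits (rad/s): [2.57, 2.57, 3.14, 3.14, 3.14, 3.14, 3.14].

INTERFACE

Orientations are given as a unit quaternion [x, y, z, w].
In Python, from plant import * gives the robot as it stands. The module is installed in compiled form; this text tells all that it offers.
- The arm moves only by the shell command python3 -m jog 'ROWS' [OPENING] [FORCE]. ROWS is JSON, a list that holds one entry, the list of rows, each a list of 6 numbers: the shift along the tool's x, y, z in m, then the turn, a rotation vector about the tool's x, y, z in rad. In form: [[[dx, dy, dz, ax, ay, az], ...]]. A call has 1 to 12 rows; each row shifts and turns the commanded pose from where the row before left it, along the tool's axes as they then stand; what a row does not reach is not made up. A row lasts 1/8 s, in which the tool goes at most 62.5 mm and 10.7 degrees, less where a joint would pass 70% of its speed; a pose out of reach is approached as far as the arm can. A call with a gripper value outside its range is refused whole. OPENING is the finger opening in m, from 0 to 0.0881, set as the call begins (- or left out, the last holds). The fingers move at their own pace and stop on an object; FORCE is the grip in N (left out, the last holds). Time passes only in rows, so rows that do not move let the fingers close. It gives the time, the measured TCP pose, the force, the opening and the grip force at its end, in the units of the state.
- get_state(): the state, without advancing time (a new reading comes with each control period).
- snapshot(name): name is "side" or "top" or "wrist"; returns a dict with "frame" (480x640x3 uint8, red, green, blue), "mtx" (3x3 intrinsics, pixels), "D" ([k1, k2, p1, p2, k3] as OpenCV has them; the pictures are not rectified), "xyz" and "orientation" of the camera in the world; the wrist camera has in their place "mount" (4x4, takes a point from camera to tool coordinates, whose origin is the TCP and whose axes are the flange's). Camera axes: x right, y down, z forward; pixel columns grow to the right and rows downward; lengths in m; the calibration is good to about 2 mm. A picture is of the moment at which its call begins: read the wrist's pose just before it. There is no depth.
- finish_job(): hands the job in; it is judged then, once.
The state is a dict: "clock": time; "q": joint angles; "qd": joint speeds; "joint_torque": joint torques, N m; "tool_pos": TCP position; "eef_rot": TCP orientation; "contact_force": force on the tool from outside, world axes, zero at the start; "moment": the same for the moment, N m; "opening": opening from 0.0 (shut) to 1.0 (fully open); "finger_force": force on a finger pad.
Only numpy, scipy, OpenCV 4.12 (cv2) and the standard library are available. Lean on these libraries where they do the work, as an engineer would, in place of code of your own. Each camera call takes 0.05 s, during which the arm holds its last target. There are 200 camera calls.

## Working session

There is one attempt and no reset: what is moved stays moved. The work goes in short steps, Python scripts to look and compute and a shell command to move; the robot and the scene stay as the last step left them, time stands still between calls to the robot, and variables do not carry over. Pictures are saved under pics/ and viewed, at most 10 in all, crops included, and the job is handed in when it is done.

```bash
mkdir -p pics; python3 - <<'E'
from plant import *
import cv2
s=get_state();print(s)
for n in("top","side"):
    d=snapshot(n);cv2.imwrite(f"pics/{n}0.png",d["frame"][:,:,::-1]);print(n,d["mtx"],d["D"],d["xyz"],d["orientation"])
E
```

```text
{'clock': 0.0, 'q': array([-1.29721141,  0.68997231, -0.19456387,  1.56634042,  0.15728958,
        0.902481  , -0.21509916]), 'qd': array([-1.10249880e-03,  5.65735523e-04, -1.06607171e-03,  1.42404445e-03,
        6.85141866e-04,  1.07594275e-03, -5.14998544e-05]), 'joint_torque': array([-8.20214791e-05, -5.27553070e+01, -1.26661051e+00, -1.53419030e+01,
       -5.25708112e-02,  6.73777584e-03,  1.88115719e-04]), 'tool_pos': array([0.14830273, 0.60650471, 0.23791953]), 'eef_rot': array([ 1.19547391e-01,  9.92828084e-01, -9.01721103e-04, -6.30731273e-05]), 'contact_force': array([ 0.14501889, -0.36750953,  0.21785169]), 'moment': array([ 0.03626262,  0.01502994, -0.01484823]), 'finger_force': 0.0, 'opening': 1.00163831190192}
top [[519.18234533   0.         319.82211862]
 [  0.         519.18234533 239.54217619]
 [  0.           0.           1.        ]] [-0.14909506  0.          0.          0.          0.        ] [0.36426323 0.00945759 0.96595696] [ 0.71526591 -0.69393627  0.06577022 -0.05021363]
side [[509.609389     0.         323.17635339]
 [  0.         509.609389   240.12602875]
 [  0.           0.           1.        ]] [-0.01501021  0.          0.          0.          0.        ] [0.40056391 0.80505446 0.72706337] [-0.05924179  0.9057877  -0.41839757  0.03134537]
```

View pics/top0.png

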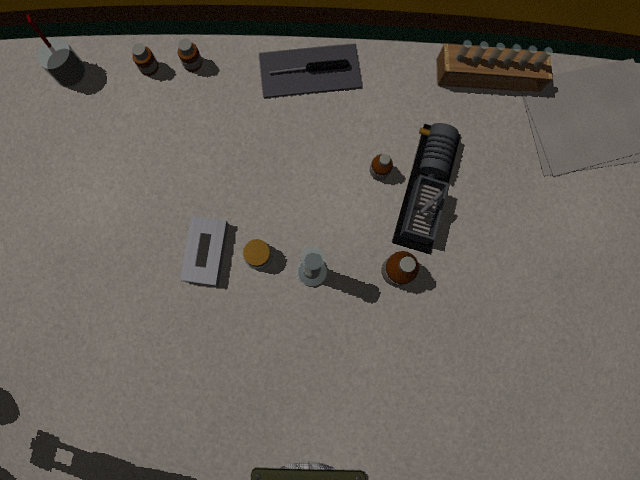

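View pics/side0.png

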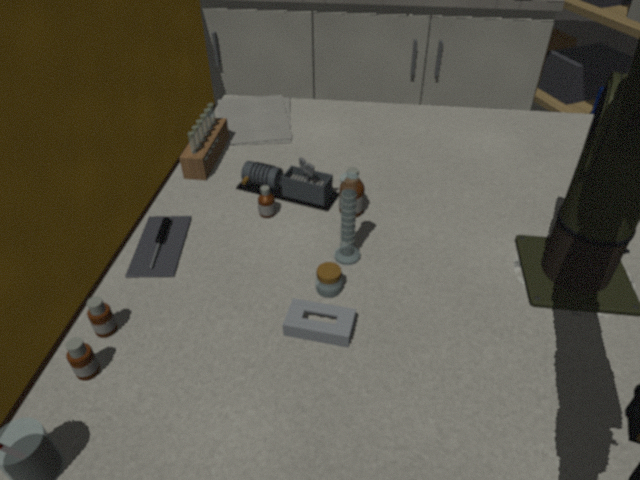

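The top view shows the pump at about (430,185) with its motor towards the top, the cover at (205,252), jar (257,253), cylinder (313,268), and bottles at (382,165) and (402,267). I'll enlarge the pump and the cover.

```bash
cat > h.py <<'E'
from plant import *
import cv2,numpy as np
from scipy.spatial.transform import Rotation as R
def cam(n):
    s=get_state();d=snapshot(n)
    if n=="wrist":
        T=np.eye(4);T[:3,:3]=R.from_quat(s["eef_rot"]).as_matrix();T[:3,3]=s["tool_pos"];T=T@np.array(d["mount"])
    else:
        T=np.eye(4);T[:3,:3]=R.from_quat(d["orientation"]).as_matrix();T[:3,3]=d["xyz"]
    d["T"]=T;return d
def px2w(d,uv,z):
    p=cv2.undistortPoints(np.array(uv,float).reshape(-1,1,2),d["mtx"],np.array(d["D"])).reshape(-1,2)
    r=np.c_[p,np.ones(len(p))]@d["T"][:3,:3].T;o=d["T"][:3,3]
    return o+r*((np.broadcast_to(z,len(p))-o[2])/r[:,2])[:,None]
def w2px(d,P):
    Ti=np.linalg.inv(d["T"]);return cv2.projectPoints(np.array(P,float).reshape(-1,1,3),cv2.Rodrigues(Ti[:3,:3])[0],Ti[:3,3],d["mtx"],np.array(d["D"]))[0].reshape(-1,2)
def pose():
    s=get_state();M=R.from_quat(s["eef_rot"]).as_matrix()
    return s["tool_pos"],M,np.arctan2(M[1,1],M[0,1])
E
python3 - <<'E'
import cv2,numpy as np
a=cv2.imread("pics/top0.png");g=lambda c:cv2.resize(c,None,fx=4,fy=4,interpolation=cv2.INTER_CUBIC)
p=g(a[115:260,375:470]);c=g(a[205:300,175:275]);o=np.zeros((580,780,3),np.uint8);o[:,:380]=p;o[:380,380:]=c
cv2.imwrite("pics/c1.png",np.clip(o*1.6,0,255).astype(np.uint8))
E
```

```text
(no output)
```

View pics/c1.png

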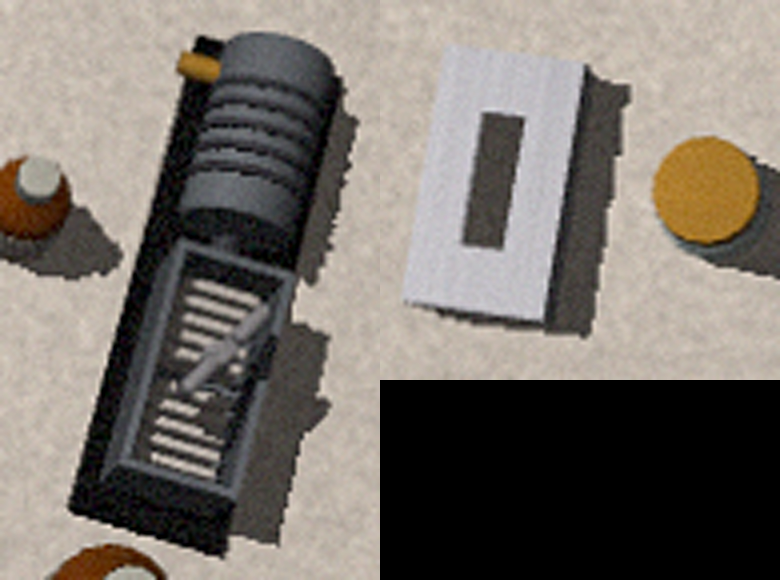

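The crop shows the cover top with corners at crop (448,45),(588,65),(548,320),(404,300). The box rim is near (180,241),(296,272),(238,495),(118,465), and the nut blade runs from (192,385) to (275,308).

```bash
python3 - <<'E'
from h import *
d=cam("top")
f=lambda L,x,y,ox:[(x+(u-ox)/4,y+v/4) for u,v in L]
def box(L,x,y,ox,z):
    P=px2w(d,f(L,x,y,ox),z)[:,:2];c=P.mean(0);v=P[0]+P[1]-P[2]-P[3];w=P[0]+P[3]-P[1]-P[2]
    print(c.round(4),"ang long",np.arctan2(v[1],v[0]).round(3),"len",np.linalg.norm(v)/2,"wid",np.linalg.norm(w)/2);return c
box([(448,45),(588,65),(548,320),(404,300)],175,205,380,.03)
box([(482,112),(525,117),(503,250),(463,245)],175,205,380,.03)
box([(180,241),(296,272),(238,495),(118,465)],375,115,0,.062)
n=px2w(d,f([(192,385),(275,308)],375,115,0),.09);v=n[1]-n[0];print("nut",n.mean(0),np.linalg.norm(v),np.arctan2(v[1],v[0]))
for nme,u,z in(("jar",(257,253),.052),("meas",(313.5,259),.2),("aL",(408,265),.115),("aS",(385,159.5),.075)):print(nme,px2w(d,[u],z)[0])
p,M,a=pose();print(p,M.round(3),a)
E
```

```text
[0.4929 0.2015] ang long -0.101 len 0.11870074990809325 wid 0.06641541074905292
[0.4932 0.2031] ang long -0.09 len 0.06180101023075065 wid 0.01934816734733627
[ 0.5807 -0.2005] ang long -0.267 len 0.10853614241978064 wid 0.055471633594166556
nut [ 0.58370287 -0.20532926  0.09      ] 0.05222228448660381 -0.8041580240105723
jar [0.48820643 0.10229682 0.052     ]
meas [0.46184231 0.00292121 0.2       ]
aL [ 0.46740531 -0.15515291  0.115     ]
aS [ 0.66215443 -0.12141666  0.075     ]
[0.14835855 0.60667317 0.23811796] [[-0.971  0.237 -0.   ]
 [ 0.237  0.971 -0.001]
 [-0.    -0.001 -1.   ]] 1.3310463259648297
```

```bash
python3 -m jog '[[[-0.05,-0.0285,0,0,0,0],[-0.05,-0.0285,0,0,0,0],[-0.05,-0.0285,0,0,0,0],[-0.05,-0.0285,0,0,0,0],[-0.05,-0.0285,0,0,0,0],[-0.05,-0.0285,0,0,0,0],[-0.05,-0.0285,0,0,0,0],[-0.05,-0.0285,0,0,0,0],[-0.05,-0.0285,0,0,0,0],[-0.05,-0.0285,0,0,0,0]]]' 0.04 && python3 -m jog '[[[-0.012,-0.048,0,0,0,0],[-0.012,-0.048,0,0,0,0],[-0.012,-0.048,0,0,0,0],[-0.012,-0.048,0,0,0,0],[-0.012,-0.048,0,0,0,0],[-0.012,-0.048,0,0,0,0],[-0.012,-0.048,0,0,0,0],[0,0,0,0,0,0],[0,0,0,0,0,0]]]'
python3 - <<'E'
from h import *
p,M,a=pose();print(p,a,get_state()["q"])
d=cam("wrist");cv2.imwrite("pics/w1.png",cv2.convertScaleAbs(d["frame"][:,:,::-1],alpha=1.5));np.save("w1.npy",d["T"]);print(w2px(d,[[.581,-.2005,.062],[.581,-.2005,.0]]),d["T"],d["mtx"],d["D"])
E
```

```text
clock: 1.4
tool_pos: [0.5675, 0.2101, 0.2386]
eef_rot: [0.12, 0.993, 0.0, -0.0]
contact_force: [1.2, 0.6, 0.1]
opening: 0.452
finger_force: 0.0
clock: 2.52
tool_pos: [0.5681, -0.1339, 0.2385]
eef_rot: [0.119, 0.993, 0.001, -0.0]
contact_force: [0.9, 1.2, 0.7]
opening: 0.453
finger_force: 0.0
[ 0.56812382 -0.13388644  0.23845806] 1.3313729807747707 [ 0.32726244  0.64186749 -0.29744858  1.69051314  0.23511831  0.84498284
  1.26009643]
[[260.07321832 245.26246029]
 [269.37482023 230.79965186]] [[ 0.23737864  0.93871923  0.24991517  0.50518361]
 [ 0.97141651 -0.22969491 -0.05991835 -0.11781538]
 [ 0.00115773  0.25699506 -0.96641202  0.38489776]
 [ 0.          0.          0.          1.        ]] [[333.20073356   0.         322.12686565]
 [  0.         333.20073356 238.15681232]
 [  0.           0.           1.        ]] [-0.05938919  0.          0.          0.          0.        ]
```

View pics/w1.png

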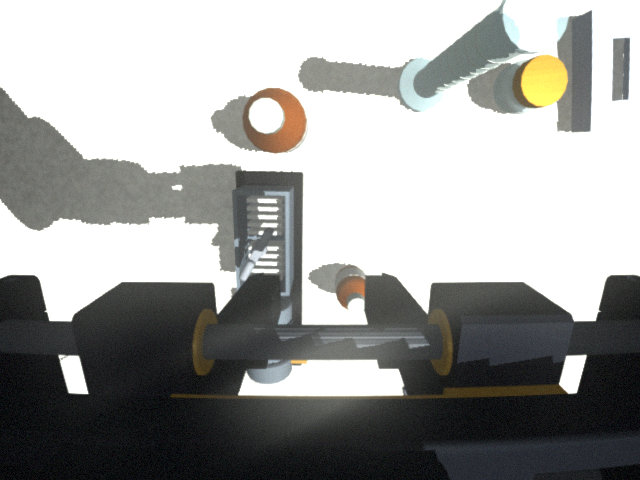

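The wrist view shows the box with its rim near (237..293, 188..300), the nut blade from (245,275) to (275,232), and the fingers clear. I'll go closer for a better measurement.

```bash
python3 -m jog '[[[0.013,-0.023,0.02,0,0,0],[0.013,-0.022,0.025,0,0,0],[0.012,-0.022,0.025,0,0,0],[0,0,0,0,0,0],[0,0,0,0,0,0]]]' >/dev/null
python3 - <<'E'
from h import *
p,M,a=pose();print(p,a)
d=cam("wrist");im=cv2.convertScaleAbs(d["frame"][:,:,::-1],alpha=.9);cv2.imwrite("pics/w2.png",cv2.resize(im[150:350,220:420],None,fx=3,fy=3,interpolation=cv2.INTER_CUBIC));np.save("w2.npy",d["T"]);print(w2px(d,[[.581,-.2005,.062]]))
E
```

```text
[ 0.51734887 -0.18878281  0.16962002] 1.3336186579872364
[[325.17225915 309.11770978]]
```

View pics/w2.png

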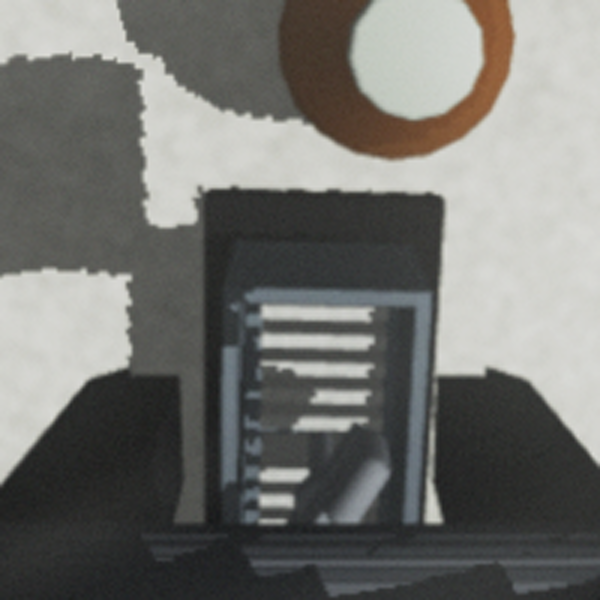

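The nut's end is at crop (365,440). The near rim edge runs (238,291)–(436,291), the left side down to (219,523), and the right side down to (421,523).

```bash
python3 - <<'E'
from h import *
d=cam("wrist");d["T"]=np.load("w2.npy")
f=lambda L:[(220+u/3,150+v/3) for u,v in L]
P=px2w(d,f([(238,291),(436,291),(421,523),(219,523)]),.062);print(P)
w=P[1]-P[0];print("width",np.linalg.norm(w))
for a,b in((0,3),(1,2)):v=P[b]-P[a];print(np.arctan2(v[1],v[0]))
m=(P[0]+P[1])/2;th=np.arctan2(w[1],w[0])-np.pi/2;print(th)
for t in(-.267,th):print(m[:2]+.05475*np.array([np.cos(t),np.sin(t)]))
E
```

```text
[[ 0.52324818 -0.20779523  0.062     ]
 [ 0.53562671 -0.15677867  0.062     ]
 [ 0.60207591 -0.17471409  0.062     ]
 [ 0.58849606 -0.23047598  0.062     ]]
width 0.05249683167226815
-0.334543135727916
-0.26362958591030905
-0.2380372506240782
[ 0.58224747 -0.19673213]
[ 0.58264364 -0.19519676]
```

```bash
python3 -m jog '[[[-0.032,0.0025,0,0,0,0],[-0.032,0.0025,0,0,0,0],[0,0,0,0,0,0.141],[0,0,0,0,0,0.141],[0,0,0,0,0,0.141],[0,0,0,0,0,0.141],[0,0,0,0,0,0],[0,0,0,0,0,0]]]' 
python3 - <<'E'
from h import *
p,M,a=pose();print(p,a,"shift",M.T@(np.array([.5815,-.1995,.077])-p),get_state()["q"][6])
d=cam("wrist");im=cv2.convertScaleAbs(d["frame"][:,:,::-1],alpha=1.0);cv2.imwrite("pics/w3.png",cv2.resize(im[200:400,200:440],None,fx=3,fy=3,interpolation=cv2.INTER_CUBIC))
E
```

```text
clock: 4.3
tool_pos: [0.5794, -0.2005, 0.1692]
eef_rot: [0.39, 0.921, 0.0, 0.0]
contact_force: [-0.9, 0.3, -0.0]
opening: 0.451
finger_force: 0.0
[ 0.57940021 -0.20049808  0.16915916] 0.7703508253108253 shift [-0.00069617  0.00211791  0.09216152] 0.9181767468864284
```

View pics/w3.png

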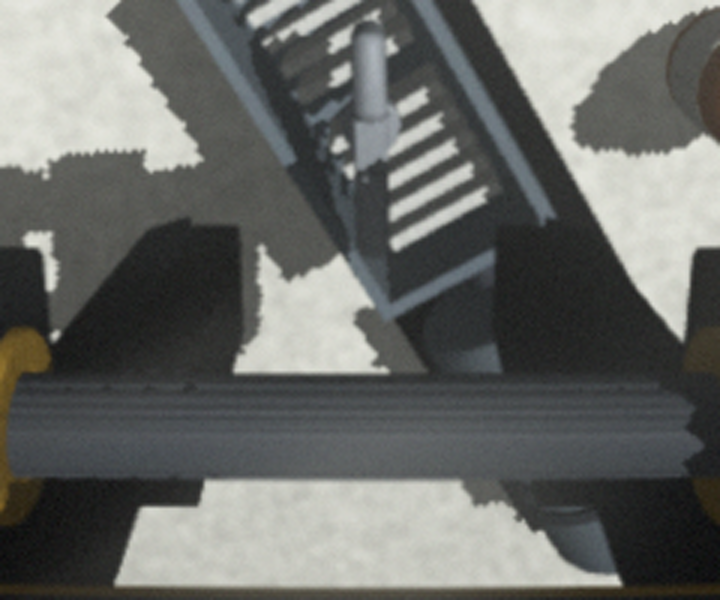

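The blade stands vertical at crop column 370, midway between the fingers (240 and 497), so it is aligned and centred.

```bash
python3 -m jog '[[[0,0,0.03,0,0,0],[0,0,0.03,0,0,0],[0,0,0.032,0,0,0],[0,0,0,0,0,0],[0,0,0,0,0,0]]]' && python3 -m jog '[[[0,0,0,0,0,0],[0,0,0,0,0,0],[0,0,0,0,0,0],[0,0,0,0,0,-0.134],[0,0,0,0,0,-0.134],[0,0,0,0,0,-0.134],[0,0,0,0,0,-0.134],[0,0,0,0,0,0],[0,0,0,0,0,0]]]' 0 20
python3 -c "
from h import *
print(pose(),get_state()['moment'])"
```

```text
clock: 4.97
tool_pos: [0.5795, -0.2014, 0.0777]
eef_rot: [0.391, 0.92, 0.0, 0.001]
contact_force: [-0.1, -0.1, 0.1]
opening: 0.452
finger_force: 0.0
clock: 6.1
tool_pos: [0.5804, -0.2, 0.0777]
eef_rot: [0.134, 0.991, 0.001, 0.002]
contact_force: [1.2, 2.8, 6.8]
opening: 0.091
finger_force: 20.0
(array([ 0.58040765, -0.20004968,  0.07765933]), array([[-0.9638381 ,  0.26646756,  0.00333993],
       [ 0.2664726 ,  0.9638418 ,  0.00115833],
       [-0.00291051,  0.00200644, -0.99999375]]), np.float64(1.3010695543146906)) [ 0.59066654 -0.31617957  0.05349166]
```

```bash
python3 -m jog '[[[0,0,0,0,0,0],[0,0,0,0,0,0],[0,0,-0.04,0,0,0],[0,0,-0.06,0,0,0],[0,0,-0.06,0,0,0],[0.0133,0.0482,0,0,0,0],[0.0133,0.0482,0,0,0,0],[0.0133,0.0482,0,0,0,0],[0.0133,0.0482,0,0,0,0],[0.0133,0.0482,0,0,0,0],[0.0133,0.0482,0,0,0,0]]]' 0.04 && python3 -m jog '[[[0.037,0.025,0,0,0,0],[0.037,0.025,0,0,0,0],[0.037,0.023,0,0,0,-0.085],[0,0,0,0,0,-0.085],[0,0,0,0,0,0],[0,0,0,0,0,0]]]' 0.088
python3 - <<'E'
from h import *
p,M,a=pose();print(p,a,"shift",M.T@(np.array([.493,.202,.009])-p))
d=cam("wrist");np.save("w4.npy",d["T"]);im=cv2.convertScaleAbs(d["frame"][:,:,::-1],alpha=.8);cv2.imwrite("pics/w4.png",im[100:440,140:500])
E
```

```text
clock: 7.48
tool_pos: [0.5779, 0.0996, 0.2363]
eef_rot: [0.134, 0.991, -0.001, -0.0]
contact_force: [0.6, 0.2, 0.3]
opening: 0.45
finger_force: 0.0
clock: 8.22
tool_pos: [0.491, 0.1976, 0.2365]
eef_rot: [0.051, 0.999, -0.0, -0.0]
contact_force: [0.2, -0.1, -0.4]
opening: 0.998
finger_force: 0.0
[0.49095924 0.1976071  0.23650288] 1.4696303615603503 shift [-0.00160923  0.00474228  0.22749933]
```

View pics/w4.png

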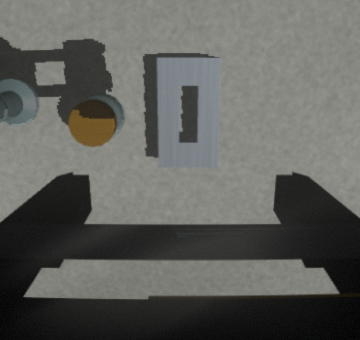

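The cover top is at crop (158,58)–(219,58)–(217,166)–(159,166). The jar is well to the left, at (93,122).

```bash
python3 - <<'E'
from h import *
d=cam("wrist");d["T"]=np.load("w4.npy")
P=px2w(d,[(140+u,100+v) for u,v in((158,58),(219,58),(217,166),(159,166))],.03)
c=P.mean(0);v=P[2]+P[3]-P[0]-P[1];w=P[1]+P[2]-P[0]-P[3];print(P,c,np.linalg.norm(v)/2,np.linalg.norm(w)/2,np.arctan2(v[1],v[0]))
p,M,a=pose();print(M.T@(np.r_[c[:2],.010]-p))
E
```

```text
[[0.43216116 0.1790644  0.03      ]
 [0.43851096 0.24181468 0.03      ]
 [0.55612097 0.23085769 0.03      ]
 [0.54954176 0.16610929 0.03      ]] [0.49408371 0.20446152 0.03      ] 0.11810204817188612 0.0640762673960496 -0.10140860360472893
[-0.00239372  0.00705746  0.22656293]
```

```bash
python3 -m jog '[[[-0.002,0.006,0.05,0,0,0],[0,0,0.06,0,0,0],[0,0,0.06,0,0,0],[0,0,0.04,0,0,0],[0,0,0.016,0,0,0],[0,0,0,0,0,0],[0,0,0,0,0,0]]]' && python3 -m jog '[[[0,0,0,0,0,0],[0,0,0,0,0,0],[0,0,0,0,0,0],[0,0,0,0,0,0],[0,0,0,0,0,0],[0,0,0,0,0,0]]]' 0.05 30
python3 -c "
from h import *
print(pose())"
```

```text
clock: 9.2
tool_pos: [0.4943, 0.2048, 0.0122]
eef_rot: [0.049, 0.999, 0.001, 0.001]
contact_force: [0.8, 0.3, 0.6]
opening: 1.001
finger_force: 0.0
clock: 9.95
tool_pos: [0.4936, 0.2043, 0.0115]
eef_rot: [0.049, 0.999, 0.0, 0.001]
contact_force: [-0.1, -0.8, 5.9]
opening: 0.746
finger_force: 30.0
(array([0.49359457, 0.20427145, 0.01146841]), array([[-9.95184940e-01,  9.80096359e-02,  1.02340093e-03],
       [ 9.80097587e-02,  9.95185451e-01,  7.03976879e-05],
       [-1.01157406e-03,  1.70361997e-04, -9.99999474e-01]]), np.float64(1.472629095685412))
```

```bash
python3 -m jog '[[[0,0,-0.03,0,0,0],[0,0,-0.05,0,0,0],[0,0,-0.05,0,0,0],[0,0,-0.05,0,0,0],[0,0,-0.05,0,0,0],[-0.043,0.004,0,0,0,0],[-0.043,0.004,0,0,0,0],[-0.005,-0.05,0,0,0,0],[-0.005,-0.05,0,0,0,0],[-0.005,-0.05,0,0,0,0],[-0.005,-0.05,0,0,0,0]]]' && python3 -m jog '[[[-0.005,-0.05,0,0,0,0],[-0.005,-0.05,0,0,0,0],[-0.005,-0.05,0,0,0,0],[-0.005,-0.05,0,0,0,0],[0,0,0,0,0,0.0835],[0,0,0,0,0,0.0835],[0,0,0,0,0,0],[0,0,0,0,0,0],[0,0,0,0,0,0]]]'
python3 - <<'E'
from h import *
p,M,a=pose();print(p,a,"shift",M.T@(np.array([.580,-.200,.125])-p))
d=cam("wrist");np.save("w5.npy",d["T"]);im=cv2.convertScaleAbs(d["frame"][:,:,::-1],alpha=1.0);cv2.imwrite("pics/w5.png",cv2.resize(im[150:410,190:450],None,fx=2.2,fy=2.2,interpolation=cv2.INTER_CUBIC))
E
```

```text
clock: 11.32
tool_pos: [0.5793, 0.0012, 0.2403]
eef_rot: [0.049, 0.999, -0.0, -0.001]
contact_force: [0.5, 0.1, -1.3]
opening: 0.748
finger_force: 30.0
clock: 12.45
tool_pos: [0.5802, -0.1979, 0.2406]
eef_rot: [0.131, 0.991, 0.0, -0.0]
contact_force: [-0.2, -1.3, -2.2]
opening: 0.744
finger_force: 30.0
[ 0.58021701 -0.19787226  0.24060251] 1.3071384175904663 shift [-0.00037826 -0.00212323  0.11560218]
```

View pics/w5.png

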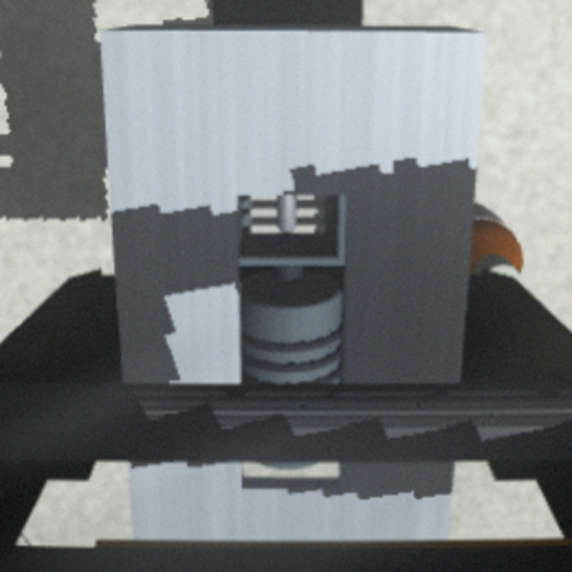

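The cover is held square: near edge at crop row 30, columns 102–485, slot 240–343. The nut shows at column 290, vertical and centred under it. I'll check where the cover sits along the tool's x axis.

```bash
python3 - <<'E'
from h import *
d=cam("wrist");p,M,a=pose()
f=lambda L:[(190+u/2.2,150+v/2.2) for u,v in L]
P=px2w(d,f([(102,30),(485,30),(240,195),(345,195)]),p[2]+.0185);print(((P-p)@M).round(4))
print(((px2w(d,f([(290,215)]),.1013)-p)@M).round(4), "rim far inner", ((px2w(d,f([(292,262)]),.062)-p)@M).round(4))
E
```

```text
[[ 0.0601 -0.0315 -0.0185]
 [ 0.0601  0.0342 -0.0185]
 [ 0.0308 -0.0083 -0.0185]
 [ 0.0308  0.0107 -0.0185]]
[[-0.0199  0.0006  0.1394]] rim far inner [[-0.0547  0.0015  0.1787]]
```

```bash
python3 -m jog '[[[0,-0.0007,0.04,0,0,0],[0,0,0.05,0,0,0],[0,0,0.04,0,0,0],[0,0,0.02,0,0,0],[0,0,0.01,0,0,0],[0,0,0,0,0,0]]]' && python3 -m jog '[[[0,0,0.004,0,0,0],[0,0,0.004,0,0,0],[0,0,0.004,0,0,0],[0,0,0.003,0,0,0],[0,0,0,0,0,0]]]'
python3 -c "
from h import *
print(pose(),get_state()['moment'])"
```

```text
clock: 13.3
tool_pos: [0.5802, -0.1987, 0.0805]
eef_rot: [0.132, 0.991, 0.0, -0.0]
contact_force: [0.2, -0.1, -0.8]
opening: 0.743
finger_force: 30.0
clock: 13.92
tool_pos: [0.5799, -0.1987, 0.0654]
eef_rot: [0.132, 0.991, 0.0, -0.0]
contact_force: [-0.6, -0.5, -1.7]
opening: 0.745
finger_force: 30.0
(array([ 0.57994329, -0.19868439,  0.06542455]), array([[-9.65160030e-01,  2.61659840e-01, -4.93977726e-04],
       [ 2.61659787e-01,  9.65160156e-01,  1.70049821e-04],
       [ 5.21262828e-04,  3.48711839e-05, -9.99999864e-01]]), np.float64(1.3060547678367773)) [-0.03983725  0.00938521 -0.00662593]
```

Past the rim with no contact force; continuing down.

```bash
python3 -m jog '[[[0,0,0.004,0,0,0],[0,0,0.004,0,0,0],[0,0,0.004,0,0,0],[0,0,0.003,0,0,0],[0,0,0.002,0,0,0],[0,0,0.0015,0,0,0],[0,0,0,0,0,0],[0,0,0,0,0,0]]]'
```

```text
clock: 14.92
tool_pos: [0.5801, -0.1987, 0.0476]
eef_rot: [0.132, 0.991, -0.0, 0.0]
contact_force: [-0.4, 1.0, 4.0]
opening: 0.746
finger_force: 30.0
```

```bash
python3 -m jog '[[[0,0,0,0,0,0],[0,0,0,0,0,0],[0,0,0,0,0,0],[0,0,-0.02,0,0,0],[0,0,-0.04,0,0,0],[0,0,-0.04,0,0,0],[0,0,0,0,0,0],[0,0,0,0,0,0]]]' 0.088
python3 - <<'E'
from h import *
p,M,a=pose();print(p,a,get_state()["q"],"shift",M.T@(np.array([.5803,-.199,.077])-p))
d=cam("wrist");im=cv2.convertScaleAbs(d["frame"][:,:,::-1],alpha=1.0);A=cv2.resize(im[150:410,190:450],(400,400))
B=cv2.convertScaleAbs(cam("side")["frame"][130:250,220:340,::-1],alpha=1.5);B=cv2.resize(B,(400,400));cv2.imwrite("pics/w6.png",np.hstack([A,B]))
E
```

```text
clock: 15.92
tool_pos: [0.5799, -0.1988, 0.1476]
eef_rot: [0.132, 0.991, -0.0, 0.0]
contact_force: [0.4, 0.4, -0.5]
opening: 0.996
finger_force: 0.0
[ 0.57986335 -0.19882234  0.14763599] 1.3059333774372246 [ 0.420848    0.79746449 -0.29699075  1.68160972  0.3266791   0.71148149
  1.26501043] shift [-4.55736015e-04 -4.90675095e-05  7.06360765e-02]
```

View pics/w6.png

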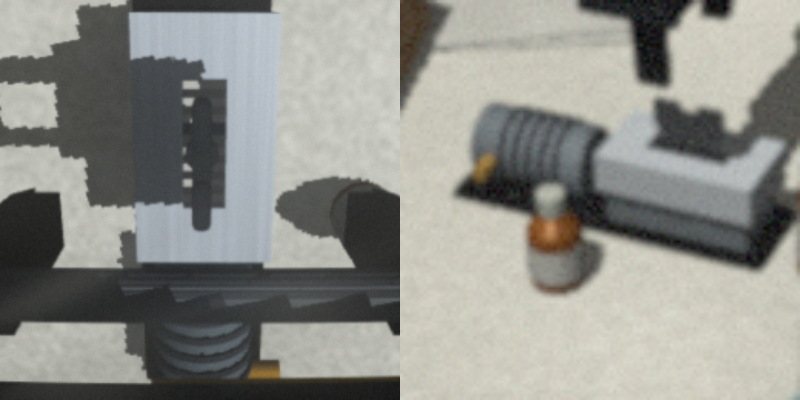

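Left: the cover is square on the box with the wings (column 202, rows 95–230) standing through the slot. Right: the cover is level and closed down on the box. Now I'll spin the nut.

```bash
python3 -m jog '[[[-0.0005,0,0.025,0,0,0],[0,0,0.025,0,0,0],[0,0,0.02,0,0,0],[0,0,0,0,0,0],[0,0,0,0,0,0]]]' 0.03 && python3 -m jog '[[[0,0,0,0,0,0],[0,0,0,0,0,0],[0,0,0,0,0,0]]]' 0 20 && python3 -m jog '[[[0,0,0.00023,0,0,0.183],[0,0,0.00023,0,0,0.183],[0,0,0.00023,0,0,0.183],[0,0,0.00023,0,0,0.183],[0,0,0.00023,0,0,0.183],[0,0,0.00023,0,0,0.183],[0,0,0.00023,0,0,0.183],[0,0,0.00023,0,0,0.183],[0,0,0.00023,0,0,0.183],[0,0,0.00023,0,0,0.183],[0,0,0.00023,0,0,0.183],[0,0,0.00023,0,0,0.183]]]'
python3 -c "
from h import *
print(pose()[2],get_state()['q'],get_state()['moment'])"
```

```text
clock: 16.65
tool_pos: [0.5807, -0.1988, 0.0773]
eef_rot: [0.132, 0.991, 0.0, -0.0]
contact_force: [0.2, 0.5, -0.0]
opening: 0.456
finger_force: 0.0
clock: 17.02
tool_pos: [0.5808, -0.1989, 0.0776]
eef_rot: [0.132, 0.991, -0.0, 0.0]
contact_force: [0.1, -0.3, -0.2]
opening: 0.116
finger_force: 0.6
clock: 18.52
tool_pos: [0.5794, -0.2003, 0.0748]
eef_rot: [0.944, 0.331, -0.001, 0.0]
contact_force: [-3.5, -2.6, 2.5]
opening: 0.087
finger_force: 20.0
-0.897046200741317 [ 0.09488048  0.92151182  0.29585203  1.73332612 -0.45241869  0.5557821
 -0.22809142] [-0.52084125  0.78840646  0.04581889]
```

```bash
python3 -m jog '[[[0,0,0.00023,0,0,0.183],[0,0,0.00023,0,0,0.183],[0,0,0.00023,0,0,0.183],[0,0,0.00023,0,0,0.183],[0,0,0.00023,0,0,0.183],[0,0,0.00023,0,0,0.183],[0,0,0,0,0,0]]]'
python3 -c "
from h import *
print(pose()[2],get_state()['q'],get_state()['moment'])"
```

```text
clock: 19.4
tool_pos: [0.5793, -0.1995, 0.0733]
eef_rot: [0.978, -0.207, -0.001, 0.001]
contact_force: [-4.0, -1.4, 5.0]
opening: 0.091
finger_force: 20.0
-1.9869348392787367 [-0.04780842  0.98755229  0.57644542  1.74186752 -0.81743324  0.67118693
 -0.99434045] [-0.27396012  1.12996072 -0.03718179]
```

Joint 5 is nearing its limit, so I'll release, rise, turn back half a turn and regrip.

```bash
python3 -m jog '[[[0,0,0,0,0,0],[0,0,0,0,0,0],[0,0,-0.02,0,0,0],[0,0,-0.03,0,0,0],[0,0,0,0,0,-0.1745],[0,0,0,0,0,-0.1745],[0,0,0,0,0,-0.1745],[0,0,0,0,0,-0.1745],[0,0,0,0,0,-0.1745],[0,0,0,0,0,-0.1745],[0,0,0,0,0,-0.1745],[0,0,0,0,0,-0.1745]]]' 0.03 && python3 -m jog '[[[0,0,0,0,0,-0.1745],[0,0,0,0,0,-0.1745],[0,0,0,0,0,-0.1745],[0,0,0,0,0,-0.1745],[0,0,0,0,0,-0.1745],[0,0,0,0,0,-0.1745],[0,0,0,0,0,-0.1745],[0,0,0,0,0,-0.1745],[0,0,0,0,0,-0.1745],[0,0,0,0,0,-0.1745],[0,0,0,0,0,0],[0,0,0,0,0,0]]]' 
python3 - <<'E'
from h import *
p,M,a=pose();print(p,a,get_state()["q"],"shift",M.T@(np.array([.5803,-.199,.073])-p))
d=cam("wrist");im=cv2.convertScaleAbs(d["frame"][:,:,::-1],alpha=1.0);cv2.imwrite("pics/w7.png",cv2.resize(im[150:410,190:450],(520,520)))
E
```

```text
clock: 20.9
tool_pos: [0.5811, -0.1994, 0.1245]
eef_rot: [0.881, 0.473, 0.0, 0.001]
contact_force: [-0.2, 0.4, -0.1]
opening: 0.34
finger_force: 0.0
clock: 22.4
tool_pos: [0.5808, -0.1993, 0.1237]
eef_rot: [0.209, 0.978, -0.0, 0.0]
contact_force: [-0.3, -0.1, 0.2]
opening: 0.34
finger_force: 0.0
[ 0.58081849 -0.19934548  0.12370427] 1.1499109066723583 [ 0.37253573  0.82553037 -0.21026827  1.69607802  0.25894919  0.64641222
  1.1704639 ] shift [0.00066721 0.00013729 0.05070352]
```

View pics/w7.png

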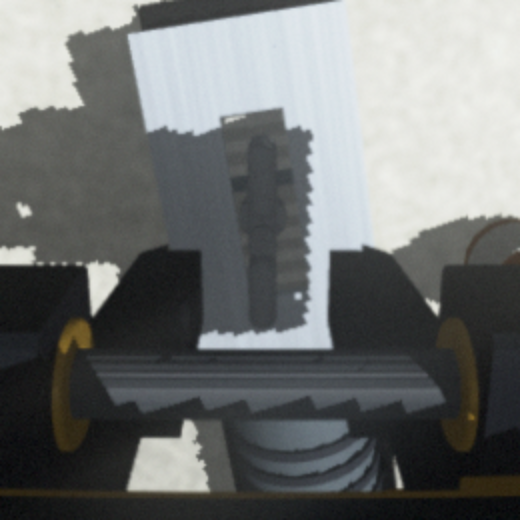

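The blade is vertical at column 263 between the fingers (202/330), about 0.16 rad from the slot after one half turn, as it should be.

```bash
python3 -m jog '[[[0,0,0.025,0,0,0],[0,0,0.0255,0,0,0],[0,0,0,0,0,0],[0,0,0,0,0,0]]]' && python3 -m jog '[[[0,0,0,0,0,0],[0,0,0,0,0,0],[0,0,0,0,0,0]]]' 0 40 && python3 -m jog '[[[0,0,0.00023,0,0,0.18],[0,0,0.00023,0,0,0.18],[0,0,0.00023,0,0,0.18],[0,0,0.00023,0,0,0.18],[0,0,0.00023,0,0,0.16],[0,0,0,0,0,0],[0,0,0,0,0,0]]]'
python3 -c "
from h import *
print(pose()[2],get_state()['moment'])"
python3 -m jog '[[[0,0,0.0001,0,0,0.08],[0,0,0.0001,0,0,0.08],[0,0,0.0001,0,0,0.08],[0,0,0.0001,0,0,0.06],[0,0,0,0,0,0],[0,0,0,0,0,0]]]'
python3 -c "
from h import *
print(pose()[2],get_state()['moment'])"
```

```text
clock: 22.95
tool_pos: [0.5812, -0.199, 0.0733]
eef_rot: [0.208, 0.978, -0.0, 0.001]
contact_force: [1.0, 0.4, 0.1]
opening: 0.34
finger_force: 0.0
clock: 23.32
tool_pos: [0.5806, -0.2001, 0.0732]
eef_rot: [0.208, 0.978, -0.001, 0.0]
contact_force: [-0.6, -1.6, 2.3]
opening: 0.088
finger_force: 40.0
clock: 24.2
tool_pos: [0.5801, -0.2005, 0.0722]
eef_rot: [0.605, 0.796, -0.001, 0.0]
contact_force: [-3.3, -2.2, 5.2]
opening: 0.091
finger_force: 40.0
0.2715637798026242 [-0.5924485   0.51140562 -0.09950528]
clock: 24.95
tool_pos: [0.5799, -0.2006, 0.0721]
eef_rot: [0.717, 0.697, -0.001, 0.001]
contact_force: [-3.5, -2.5, 7.6]
opening: 0.088
finger_force: 40.0
-0.027681552929603788 [-0.5943958   0.90001105  0.12872636]
```

```bash
python3 -m jog '[[[0,0,0,0,0,0.06],[0,0,0,0,0,0.06],[0,0,0,0,0,0],[0,0,0,0,0,0]]]'
python3 -c "
from h import *
print(pose()[2],get_state()['moment'])"
python3 -m jog '[[[0,0,0,0,0,0.06],[0,0,0,0,0,0.04],[0,0,0,0,0,0],[0,0,0,0,0,0]]]'
python3 -c "
from h import *
print(pose()[2],get_state()['moment'])"
```

```text
clock: 25.45
tool_pos: [0.5798, -0.2006, 0.0721]
eef_rot: [0.757, 0.653, -0.001, 0.001]
contact_force: [-3.2, -3.3, 8.1]
opening: 0.088
finger_force: 40.0
-0.14753948806539635 [-0.60071488  0.8995292   0.20290596]
clock: 25.95
tool_pos: [0.5798, -0.2005, 0.0721]
eef_rot: [0.789, 0.615, -0.001, 0.001]
contact_force: [-3.1, -1.5, 8.7]
opening: 0.084
finger_force: 40.0
-0.24715942372064864 [-0.62118718  0.87153888  0.2523592 ]
```

```bash
python3 -m jog '[[[0,0,0,0,0,0],[0,0,0,0,0,0],[0,0,0,0,0,0],[0,0,-0.02,0,0,0],[0,0,-0.04,0,0,0],[0,0,-0.04,0,0,0],[0,0,0,0,0,0],[0,0,0,0,0,0],[0,0,0,0,0,0],[0,0,0,0,0,0]]]' 0.04 && python3 -c "
from plant import *
print(finish_job())"
```

```text
clock: 27.2
tool_pos: [0.58, -0.1986, 0.1701]
eef_rot: [0.789, 0.615, -0.001, -0.001]
contact_force: [-0.5, -1.3, 0.3]
opening: 0.451
finger_force: 0.0
the job is handed in; nothing more can be done
None
```

I handed the job in at about 27 s. The cover is home on the box, the wing nut was turned about 4.7 rad clockwise to roughly 0.25 N m with its wings across the slot, and no bottle, jar or cylinder was touched as far as I could tell. The judge gave no verdict, and I took no picture after the final release.

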